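# Knock the moulded casting out of the stand with the mallet

## Task

A finished casting is still held in the knock-out stand. Take the small mallet, bring the face of its head down on the stand's spring-loaded pin and drive the pin right down with it, so that the casting drops into the tray under the stand; do not push the pin with the gripper. Then put the mallet back down on the case top, clear of the stand, let go of it, and leave the tray and the other things where they are.

Things in the scene. Friction and masses are not known exactly. Their poses are not given: they have to be found in the camera images.
- mallet: small mallet, about 0.28 kg, nearly all in the head: round, 42 mm across, 56 mm high, steel middle, black plastic faces, standing on one face; a pale wooden handle, 18 mm wide, 22 mm high, sticks out level from it. Origin: centre of the lower (striking) face; z: up through the head; x: along the handle, which ends 125 mm from the head axis, centre line 28 mm above the origin
- mallet_grip (a point): point on the centre line of the mallet's handle, 50 mm from the head's axis (29 mm from the head's side), 28 mm above the striking face; the handle is 18 mm wide here
- stand: knock-out stand, fixed: aluminium block 90 x 160 mm, its top 110 mm above the case top, on two grey side plates, open front and back; feet reach 95 mm to either side. In the middle a bridge plate (56 x 70 mm, top at 116 mm) and a round spring housing (33 mm wide, top at 124 mm) guide the pin. Origin: on the case top under the pin; x: through the open ends, y: to the side plates
- pin_top (a point): centre of the top of the pin's round steel head, 34 mm in diameter and 10 mm thick, 155 mm above the case top when it is up
- pin (a joint): how far the pin is pressed down, m: 0 up, 0.020 fully down; a spring returns it (about 2.5 N at first, some 5 to 10 N more while the casting is being pushed out). The casting comes free at about 0.010
- casting: flat gear-shaped moulded part, 34 mm across and 7 mm thick, lying level in the bore of the block under the pin (mostly hidden), carried by two small sprung flaps. Origin: centre of its underside
- tray: black open tray, 144 x 118 mm, 67 mm high, low front wall (41 mm), loose on the case top under the block between the side plates; floor 2 mm thick. Origin: centre of its underside, x along its length (low front wall at -x)
- mould_half_clover: bystander: aluminium mould half, 69 x 87 x 21 mm, loose on the case top; origin under its centre
- sprue_cone: bystander: black plastic sprue, a cone 38 mm wide with a thin stem, 52 mm high, standing loose; origin under its centre
- mould_plate: bystander: plain aluminium mould plate, 60 x 60 x 12 mm, loose on the case top; origin under its centre

How it is judged:
On the way:
1. the pin is driven down (at least 12 mm of its 20 mm) with the mallet on it (value of joint pin above 0.012 m and contact force between mallet and pin above 0.5 N).
At the end, for the whole second after the job is handed in: The casting lies at rest inside the tray; the pin has sprung back up (within 3 mm); the mallet rests on the case top, standing or lying, not touching the stand or the tray, its head at least 110 mm from the pin's axis; the tray is within 30 mm of where it was (x of casting in the frame of tray between -0.062 and 0.067 m and y of casting in the frame of tray between -0.054 and 0.054 m and z of casting in the frame of tray between -0.005 and 0.04 m and linear speed of each of casting, mallet below 0.02 m/s and value of joint pin below 0.003 m and height (world z) of mallet between -0.01 and 0.05 m and height (world z) of mallet_grip below 0.045 m and horizontal distance between mallet and stand above 0.11 m and contact force between mallet and tray below 0.05 N and contact force between mallet and stand below 0.05 N and distance of tray from where it was at the start of the episode below 0.03 m).
It fails at once if the robot itself pushes the pin (more than 2 N) (contact force between the arm and pin above 2 N).
It fails at once if the fingers push the pin (more than 2 N) (contact force between the fingers and pin above 2 N).
It fails at once if the mould half clover is moved more than 40 mm (distance of mould_half_clover from where it was at the start of the episode above 0.04 m).
It fails at once if the sprue cone is moved more than 40 mm (distance of sprue_cone from where it was at the start of the episode above 0.04 m).
It fails at once if the mould plate is moved more than 40 mm (distance of mould_plate from where it was at the start of the episode above 0.04 m).
It also fails if it takes over 51 s, if anything falls off the work surface, if the arm or the gripper's body presses on something with over 40 N, if the wrist force passes 120 N, or if a joint passes its speed limit or range.

## Robot

A 6-joint arm with a two-finger parallel gripper is mounted at the origin on a cart in front of the work surface, level with it; the furniture and walls round the work are solid. World frame = base frame: x ahead of the robot, y to its left, z up, the work surface at z = 0. Lengths are in m, angles in rad, forces in N, time in s.
With the tool pointing down it reaches from about 0.425 to 0.95 m from the base axis. Payload 3.5 kg.
Tool frame: the origin (TCP) lies at the very end of the fingers, on their centre line; the grasp point (between the pads) lies 19 mm behind it (ctrl.grip_point_offset is the distance from the TCP to the grasp point, in m); z points along the fingers, y is the line along which they close (so a half turn about z gives the same grasp; the last joint's range is limited). The gripper opens to 85 mm and grips with 20 to 120 N. Pads are 22 mm wide; open, the fingers measure 114 mm over their backs; the gripper's body (76 mm by 85 mm) begins 54 mm behind the grasp point. The pads swing forward as they close: fully open they stand 13 mm farther back than shut.
Start: joints at [1.184, 0.286, 1.577, -0, 1.279, -0.15], TCP at [0.158, 0.656, 0.231] pointing down, gripper open.
Joint ranges: [-2.77, 2.77], [-0.9, 2.22], [0.21, 2.48], [-1.53, 4.67], [0.24, 2.81], [-2.84, 2.84]. Speed limits (rad/s): [2.79, 2.79, 3.14, 3.14, 3.14, 3.14].

## Interface

Orientations are given as a unit quaternion [x, y, z, w].
In Python, from plant import telemetry, vision, ctrl gives the robot as it stands.
- The arm moves only by the tool arm_command, never from a script. Its argument "series" is one flat list of numbers, 7 for each row, row after row: the shift along the tool's x, y, z in cm, then the turn, a rotation vector about the tool's x, y, z in degrees, then the closure, from 0 (fully open) to 1 (shut). A call has 1 to 10 rows; each row is the pose to reach, as a shift and turn from the pose commanded when the call began, along the tool's axes at that moment; what a row does not reach only later rows make up. A row lasts 1/12 s, in which the tool goes at most 41.7 mm and 7.16 degrees, less where a joint would pass 70% of its speed; a pose out of reach is approached as far as the arm can. A call with a gripper value outside its range is refused whole. The fingers move at their own pace and stop on an object; "force" is the grip in N (left out, the last holds). Time passes only in rows, so rows that repeat a pose let the fingers close. It gives the time, the measured TCP pose, the force, the opening and the grip force at its end, in the units of the state.
- telemetry.get_state(): the state, without advancing time (a new reading comes with each control period).
- vision.read_camera(name): name is "scene" or "side" or "wrist"; returns a dict with "color" (420x560x3 uint8, blue, green, red), "K" (3x3 intrinsics, pixels), "rvec" (rotation vector, rad) and "tvec" (3), from world to camera coordinates, as OpenCV has them; the wrist camera has in their place "T_tool_cam" (4x4, takes a point from camera to tool coordinates, whose origin is the TCP and whose axes are the flange's). Camera axes: x right, y down, z forward; pixel columns grow to the right and rows downward; lengths in m; the calibration is good to about 2 mm. A picture is of the moment at which its call begins: read the wrist's pose just before it. There is no depth.
- ctrl.sign_off(): hands the job in; it is judged then, once.
The state is a dict: "time": time; "qpos": joint angles; "dq": joint speeds; "joint_efforts": joint torques, N m; "eef_pos": TCP position; "tcp_rot": TCP orientation; "contact_force": force on the tool from outside, world axes, zero at the start; "wrist_torque": the same for the moment, N m; "opening": opening from 0.0 (shut) to 1.0 (fully open); "finger_force": force on a finger pad.
Only numpy, scipy, OpenCV 4.12 (cv2) and the standard library are available. Lean on these libraries where they do the work, as an engineer would, in place of code of your own. Each camera call takes 0.05 s, during which the arm holds its last target. There are 200 camera calls.

## Working session

There is one attempt and no reset: what is moved stays moved. The work goes in short steps, Python scripts to look and compute and a tool call to move; the robot and the scene stay as the last step left them, time stands still between calls to the robot, and variables do not carry over. Pictures are saved under pics/ and viewed, at most 10 in all, crops included, and the job is handed in when it is done.

Besides the shell and the picture viewer there is one more tool, called after ">>>" by a JSON object that holds its "name" and its "arguments". arm_command: Moves the arm, as the interface text tells. Its arguments: {"type":"object","properties":{"series":{"type":"array","items":{"type":"number"}},"force":{"type":"number"}},"required":["series"]}

```bash
mkdir -p pics; python3 - <<'E'
from plant import telemetry, vision, ctrl
import cv2,pickle
d={}
for n in("scene","side","wrist"):
    d[n]=vision.read_camera(n); cv2.imwrite(f"pics/{n}0.png",d[n]["color"])
d["st"]=telemetry.get_state(); pickle.dump(d,open("d0.pkl","wb"))
print(d["st"]); print(ctrl.grip_point_offset)
for n in("scene","side"): 
    import numpy as np
    R=cv2.Rodrigues(d[n]["rvec"])[0]; print(n,(-R.T@np.ravel(d[n]["tvec"])).round(3), d[n]["K"][0,0])
print(d["wrist"]["T_tool_cam"])
E
```

```text
{'time': 0.15, 'qpos': array([ 1.18399638e+00,  2.86954516e-01,  1.57785078e+00,  4.55475452e-06,
        1.27861675e+00, -1.50003410e-01]), 'dq': array([-0.00028071, -0.00077415, -0.00541627,  0.00082583,  0.00057955,
        0.00104113]), 'joint_efforts': array([ 8.84202709e-04, -4.06604862e+01, -2.93140554e+01, -9.41226745e-05,
        3.96947245e-03,  2.46488628e-05]), 'eef_pos': array([0.15812271, 0.65568484, 0.2302646 ]), 'tcp_rot': array([ 1.18122443e-01,  9.92998616e-01, -8.81370678e-04, -2.44671777e-04]), 'contact_force': array([ 0.95193015, -0.48052842, -0.37387595]), 'wrist_torque': array([-0.02105786,  0.00980796,  0.00595257]), 'finger_force': 0.0, 'opening': 1.0000770495580915}
0.0187
scene [ 0.629 -0.598  1.165] 535.0923142746367
side [0.535 0.929 0.632] 540.2602694223915
[[ 9.18623809e-04 -9.53466699e-01 -3.01496950e-01  7.53027494e-02]
 [ 9.99998723e-01  1.27021197e-03 -9.70099966e-04  1.41913842e-03]
 [ 1.30792305e-03 -3.01495673e-01  9.53466648e-01 -1.43381470e-01]
 [ 0.00000000e+00  0.00000000e+00  0.00000000e+00  1.00000000e+00]]
```

View pics/scene0.png

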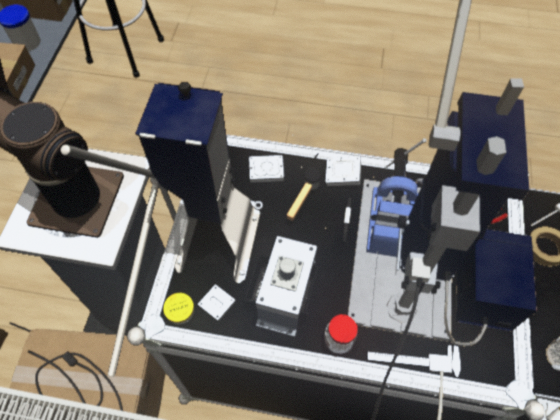

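View pics/side0.png

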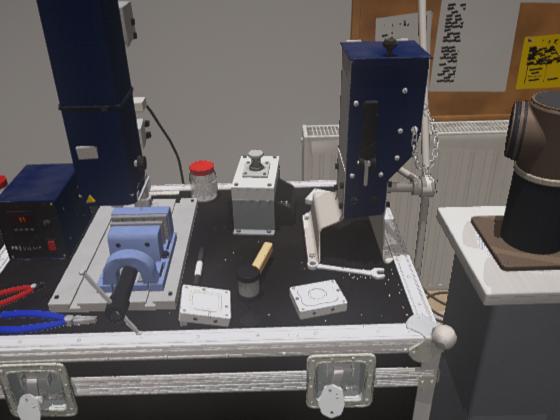

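The scene view shows the mallet's dark head at about (310,160) with its handle running to (293,216), and the pin at about (288,266). In the side view the mallet head is at (248,280), the handle end at (266,247) and the pin at (257,157). I'll zoom in to pick pixels more precisely.

```bash
python3 - <<'E'
import cv2,pickle,numpy as np
d=pickle.load(open("d0.pkl","rb"))
def crop(n,x,y,w,h,s):
    return cv2.resize(d[n]["color"][y:y+h,x:x+w],None,fx=s,fy=s,interpolation=cv2.INTER_CUBIC)
a=crop("scene",240,140,130,200,3); b=crop("side",225,140,130,200,3)
im=np.hstack([a,b]); im=cv2.convertScaleAbs(im,alpha=1.0)
im=(255*(im/255.)**0.6).astype(np.uint8)
cv2.imwrite("pics/c1.png",im)
E
```

```text
(no output)
```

View pics/c1.png

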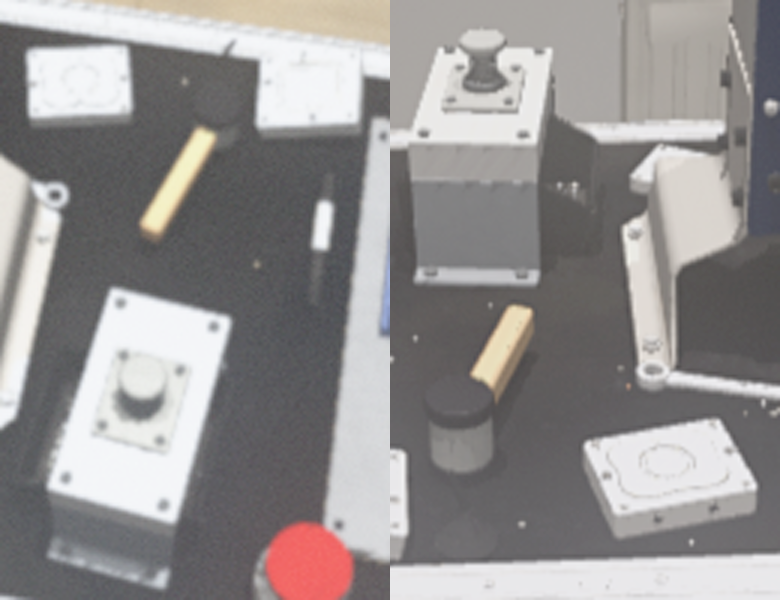

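View pics/wrist0.png

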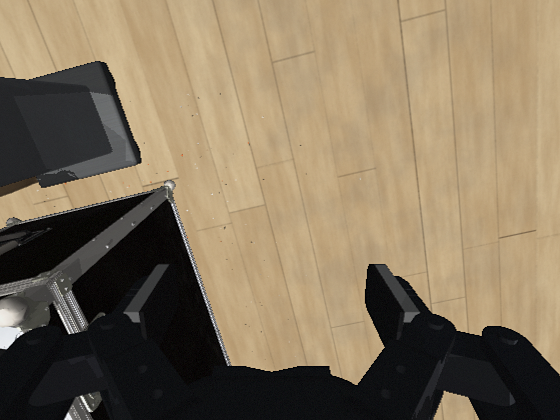

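Zoomed, the pin top centre is at scene (287,267) and side (256,153). The mallet head top is at scene (313,173) and side (249,273), and the handle end top at scene (291,214) and side (268,244). The wrist view shows only floor.

```bash
cat > h.py <<'E'
import cv2,numpy as np
def ray(c,uv):
    R=cv2.Rodrigues(c["rvec"])[0]; p=cv2.undistortPoints(np.float64([[uv]]),c["K"],None).ravel()
    return -R.T@np.ravel(c["tvec"]), R.T@np.r_[p,1]
def atz(c,uv,z):
    o,r=ray(c,uv); return o+r*(z-o[2])/r[2]
def proj(c,P): return cv2.projectPoints(np.float64(P).reshape(-1,3),c["rvec"],c["tvec"],c["K"],None)[0].reshape(-1,2)
def tri(c1,u1,c2,u2):
    P=[c["K"]@np.c_[cv2.Rodrigues(c["rvec"])[0],np.ravel(c["tvec"])] for c in(c1,c2)]
    X=cv2.triangulatePoints(P[0],P[1],np.float64(u1),np.float64(u2)).ravel(); return X[:3]/X[3]
E
python3 - <<'E'
import pickle; from h import *
d=pickle.load(open("d0.pkl","rb")); s,e=d["scene"],d["side"]
S=lambda x,y:(240+x/3,140+y/3); D=lambda x,y:(225+(x-390)/3,140+y/3)
for n,a,b,z in (("pin",S(141,381),D(483,40),.155),("head",S(218,100),D(461,399),.056),("hend",S(154,224),D(520,311),.039)):
    print(n,tri(s,a,e,b).round(4),atz(s,a,z).round(4),atz(e,b,z).round(4))
print("hjunc",atz(s,S(206,133),.039).round(4))
for n,l in (("clover_side",[(583,450),(717,420),(756,470),(615,510)]),):
    for p in l: print(n,atz(e,D(*p),.021).round(3))
for p in [(258,57),(360,57),(258,125),(361,125)]: print("rightplate scene",atz(s,S(*p),.021).round(3))
for p in [(120,302),(214,326),(66,478),(163,505)]: print("bolt",atz(s,S(*p),.11).round(3))
print("jar",atz(s,(343,327),.09).round(3),"press",atz(s,(222,180),.1),atz(s,(258,204),.01).round(3))
E
```

```text
pin [ 0.5665 -0.1544  0.1502] [ 0.5687 -0.1564  0.155 ] [ 0.5644 -0.1438  0.155 ]
head [0.5802 0.1493 0.0533] [0.5824 0.1476 0.056 ] [0.578  0.1529 0.056 ]
hend [0.5455 0.0324 0.037 ] [0.5486 0.0313 0.039 ] [0.5425 0.0351 0.039 ]
hjunc [0.5767 0.1247 0.039 ]
clover_side [0.506 0.16  0.021]
clover_side [0.423 0.135 0.021]
clover_side [0.406 0.184 0.021]
clover_side [0.491 0.215 0.021]
rightplate scene [0.609 0.222 0.021]
rightplate scene [0.696 0.238 0.021]
rightplate scene [0.618 0.152 0.021]
rightplate scene [0.704 0.168 0.021]
bolt [ 0.54  -0.078  0.11 ]
bolt [ 0.611 -0.084  0.11 ]
bolt [ 0.528 -0.218  0.11 ]
bolt [ 0.597 -0.225  0.11 ]
jar [ 0.701 -0.239  0.09 ] press [0.3753773  0.06068082 0.1       ] [0.459 0.063 0.01 ]
```

```bash
python3 - <<'E'
import pickle; from h import *
d=pickle.load(open("d0.pkl","rb")); s,e=d["scene"],d["side"]
print("base,tcp px",proj(s,[[0,0,0],[0,0,.3],[.158,.656,.23],[0,0,.5]]).round(),proj(e,[[0,0,0],[0,0,.3],[0,0,.5]]).round())
print("knob",tri(s,(185,90),e,(390,46)).round(3))
z=tri(s,(185,90),e,(390,46))[2]-.02
for p in [(144,137),(209,149),(223,93),(155,84)]: print("scene top",atz(s,p,z).round(3))
for p in [(341,45),(382,57),(426,56),(392,42)]: print("side top",atz(e,p,z).round(3))
for p in [(360,262),(385,262),(345,215),(385,215)]: print("side base",atz(e,p,.0).round(3))
for p in [(66,150),(158,183)]: print(p,[atz(s,p,h).round(3) for h in(.2,.4,.6)])
for p in [(424,188),(430,30)]: print("side",p,ray(e,p))
print(tri(s,(158,183),e,(424,188)))
E
```

```text
base,tcp px [[ 77. 199.]
 [ 30. 124.]
 [191. -36.]
 [-16.  51.]] [[529. 242.]
 [564. 104.]
 [594. -15.]]
knob [0.337 0.044 0.421]
scene top [ 0.288 -0.061  0.401]
scene top [ 0.409 -0.066  0.401]
scene top [0.404 0.066 0.401]
scene top [0.27  0.065 0.401]
side top [ 0.401 -0.06   0.401]
side top [0.344 0.032 0.401]
side top [0.271 0.032 0.401]
side top [ 0.305 -0.073  0.401]
side base [0.361 0.052 0.   ]
side base [0.312 0.054 0.   ]
side base [ 0.366 -0.133  0.   ]
side base [ 0.276 -0.128  0.   ]
(66, 150) [array([0.038, 0.014, 0.2  ]), array([ 0.16 , -0.113,  0.4  ]), array([ 0.283, -0.24 ,  0.6  ])]
(158, 183) [array([ 0.266, -0.033,  0.2  ]), array([ 0.341, -0.15 ,  0.4  ]), array([ 0.416, -0.268,  0.6  ])]
side (424, 188) (array([0.534667  , 0.92914964, 0.63151631]), array([-0.28356577, -0.87993966, -0.46989494]))
side (430, 30) (array([0.534667  , 0.92914964, 0.63151631]), array([-0.30290113, -1.02331346, -0.21549094]))
[0.23909353 0.00453712 0.13683141]
```

```bash
python3 - <<'E'
import cv2,pickle,numpy as np
d=pickle.load(open("d0.pkl","rb"))
a=d["scene"]["color"][60:390,40:260]; b=d["side"]["color"][0:330,310:500]
im=cv2.resize(np.hstack([a,b]),None,fx=1.8,fy=1.8,interpolation=cv2.INTER_CUBIC)
cv2.imwrite("pics/c2.png",(255*(im/255.)**0.6).astype(np.uint8))
E
```

```text
(no output)
```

View pics/c2.png

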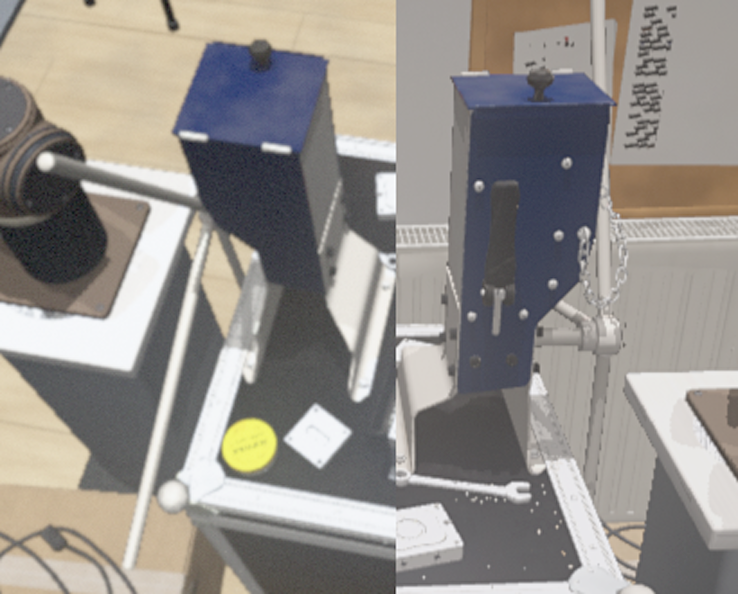

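```bash
python3 - <<'E'
import pickle; from h import *
d=pickle.load(open("d0.pkl","rb")); s,e=d["scene"],d["side"]
for h in (.3,.4,.45,.5,.55,.6,.7):
    p=atz(s,(64,150),h); print(h,p.round(3),proj(e,p).round())
print("lower")
for h in (-.6,-.3,-.1,.1,.2,.3,.4):
    p=atz(s,(112,370),h); print(h,p.round(3),proj(e,p).round())
E
```

```text
0.3 [ 0.095 -0.05   0.3  ] [[501.  96.]]
0.4 [ 0.157 -0.113  0.4  ] [[466.  36.]]
0.45 [ 0.188 -0.145  0.45 ] [[448.   5.]]
0.5 [ 0.219 -0.177  0.5  ] [[430. -25.]]
0.55 [ 0.25  -0.209  0.55 ] [[413. -54.]]
0.6 [ 0.28 -0.24  0.6 ] [[396. -84.]]
0.7 [ 0.342 -0.304  0.7  ] [[ 361. -143.]]
lower
-0.6 [ 0.027 -0.286 -0.6  ] [[440. 354.]]
-0.3 [ 0.129 -0.339 -0.3  ] [[413. 266.]]
-0.1 [ 0.198 -0.375 -0.1  ] [[393. 200.]]
0.1 [ 0.266 -0.41   0.1  ] [[371. 128.]]
0.2 [ 0.3   -0.428  0.2  ] [[359.  90.]]
0.3 [ 0.334 -0.445  0.3  ] [[346.  49.]]
0.4 [ 0.368 -0.463  0.4  ] [[333.   7.]]
```

The rod clamp beside the press is at about (424,188) in the side view. Its rod tip reaches about (0.23,-0.19,0.51), and the tower top is at z≈0.40. I'll approach high from the +y side.

```bash
cat >> h.py <<'E'
from scipy.spatial.transform import Rotation as Ro
def tool(yx,tilt=0):
    "tool down, tool x at yaw yx (deg), then wrist leaned toward +tool x by tilt deg"
    c,s_=np.cos(np.radians(yx)),np.sin(np.radians(yx)); x=np.r_[c,s_,0]; z=np.r_[0,0,-1.]
    return Ro.from_matrix(np.c_[x,np.cross(z,x),z])*Ro.from_rotvec([0,-tilt,0],degrees=True)
def delta(p0,R0,p1,R1):
    return (R0.inv().apply(np.array(p1)-p0)*100).round(2),(R0.inv()*R1).as_rotvec(degrees=True).round(2)
def tcp_for(grip,R): return np.array(grip)+R.apply([0,0,.0187])
E
python3 - <<'E'
from plant import telemetry; from h import *
st=telemetry.get_state(); R0=Ro.from_quat(st["tcp_rot"])
print(R0.as_matrix().round(3))
R1=tool(73.6,15)
print(delta(st["eef_pos"],R0,[.38,.36,.27],tool(120)))
print(delta([.38,.36,.27],tool(120),tcp_for([.565,.100,.15],R1),R1),tcp_for([.565,.100,.15],R1))
E
```

```text
[[-0.972  0.235 -0.001]
 [ 0.235  0.972 -0.002]
 [ 0.    -0.002 -1.   ]]
(array([-28.5 , -23.55,  -3.94]), array([-1.000e-01,  3.000e-02,  4.643e+01]))
(array([-32.1 ,   2.67,  13.81]), array([  6.07, -14.17,  46.13])) [0.56363349 0.095357   0.13193719]
```

>>> {"name": "arm_command", "arguments": {"series": [-28.5,-23.5,-4,0,0,46.4,0,-28.5,-23.5,-4,0,0,46.4,0,-28.5,-23.5,-4,0,0,46.4,0,-28.5,-23.5,-4,0,0,46.4,0,-28.5,-23.5,-4,0,0,46.4,0,-28.5,-23.5,-4,0,0,46.4,0,-28.5,-23.5,-4,0,0,46.4,0,-28.5,-23.5,-4,0,0,46.4,0,-28.5,-23.5,-4,0,0,46.4,0,-28.5,-23.5,-4,0,0,46.4,0]}}

```text
time: 0.98
eef_pos: [0.3839, 0.3565, 0.2722]
tcp_rot: [0.503, 0.865, 0.0, 0.002]
contact_force: [-0.1, 0.2, 0.1]
opening: 1.003
finger_force: 0.0
```

```bash
python3 - <<'E'
from plant import telemetry; from h import *
import pickle
from scipy.optimize import least_squares
st=telemetry.get_state(); s0=pickle.load(open("d0.pkl","rb"))["st"]
for s in(s0,st): print(s["qpos"].round(3),np.hypot(*s["eef_pos"][:2]),s["eef_pos"])
R0=Ro.from_quat(st["tcp_rot"]); R1=tool(73.6,15)
print(delta(st["eef_pos"],R0,tcp_for([.565,.100,.17],R1),R1))
E
```

```text
[ 1.184  0.287  1.578  0.     1.279 -0.15 ] 0.6744815811527447 [0.15812271 0.65568484 0.2302646 ]
[ 0.556 -0.082  1.9   -0.003  1.321  0.039] 0.5239577208938611 [0.38394948 0.35653119 0.27220556]
(array([-31.55,   2.67,  12.12]), array([  6.19, -14.08,  45.77]))
```

>>> {"name": "arm_command", "arguments": {"series": [-31.5,2.7,12.1,6.2,-14.1,45.8,0,-31.5,2.7,12.1,6.2,-14.1,45.8,0,-31.5,2.7,12.1,6.2,-14.1,45.8,0,-31.5,2.7,12.1,6.2,-14.1,45.8,0,-31.5,2.7,12.1,6.2,-14.1,45.8,0,-31.5,2.7,12.1,6.2,-14.1,45.8,0,-31.5,2.7,12.1,6.2,-14.1,45.8,0,-31.5,2.7,12.1,6.2,-14.1,45.8,0,-31.5,2.7,12.1,6.2,-14.1,45.8,0,-31.5,2.7,12.1,6.2,-14.1,45.8,0]}}

```text
time: 1.82
eef_pos: [0.561, 0.1, 0.1483]
tcp_rot: [0.793, 0.595, -0.107, 0.076]
contact_force: [0.1, -0.2, 0.3]
opening: 1.001
finger_force: 0.0
```

```bash
python3 - <<'E'
from plant import telemetry,vision; from h import *
import pickle
st=telemetry.get_state(); d={"st":st}
for n in("scene","side","wrist"): d[n]=vision.read_camera(n)
pickle.dump(d,open("d1.pkl","wb"))
print(st["qpos"].round(3),st["eef_pos"],st["contact_force"])
im=np.hstack([cv2.resize(d["scene"]["color"],(400,300)),cv2.resize(d["side"]["color"],(400,300))])
im=np.vstack([im,np.hstack([cv2.resize(d["wrist"]["color"],(400,300)),np.zeros((300,400,3),np.uint8)])])
cv2.imwrite("pics/c3.png",im)
E
```

```text
[ 0.104  0.22   1.833 -0.258  1.207  0.493] [0.56102932 0.1000498  0.14826172] [ 0.06383666 -0.18552823  0.3079243 ]
```

View pics/c3.png

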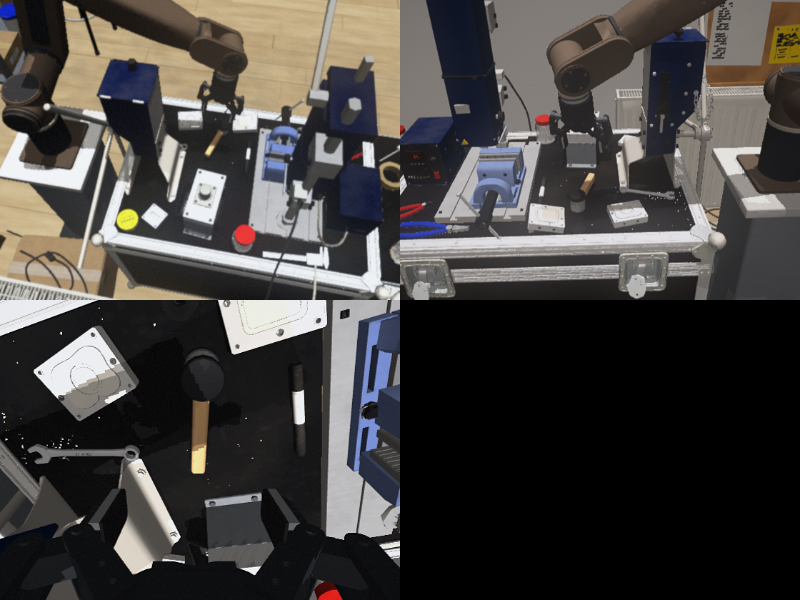

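Composite: the scene and side tiles show the forearm passing beside the tower on its +y side, clear of it. The wrist tile shows the mallet handle from its end at about (278,241) to the junction at about (282,143), both in full pixels.

```bash
python3 - <<'E'
import pickle; from h import *
d=pickle.load(open("d1.pkl","rb")); st,w=d["st"],d["wrist"]
im=w["color"]; g=cv2.cvtColor(im,cv2.COLOR_BGR2HSV)
m=((g[...,0]>8)&(g[...,0]<26)&(g[...,1]>70)&(g[...,2]>60)).astype(np.uint8); m[:130]=0;m[260:]=0;m[:,:240]=0;m[:,330:]=0
for r in range(145,245,12):
    x=np.flatnonzero(m[r]); print(r,x.min() if len(x) else None,x.max() if len(x) else None,len(x))
ys=np.flatnonzero(m.sum(1)>5); print(ys.min(),ys.max())
Rt=Ro.from_quat(st["tcp_rot"]); T=w["T_tool_cam"]
def wz(uv,z):
    p=np.r_[cv2.undistortPoints(np.float64([[uv]]),w["K"],None).ravel(),1]
    r=Rt.apply(T[:3,:3]@p); o=st["eef_pos"]+Rt.apply(T[:3,3]); return o+r*(z-o[2])/r[2]
for uv in ((278,241),(282,143)): print(wz(uv,.039).round(4))
def cen(r):
    x=np.flatnonzero(m[r]); return (x.min()+x.max())/2
P=[wz((cen(r),r),.039) for r in range(150,236,5)]; P=np.array(P)[:,:2]
c=P.mean(0); v=np.linalg.svd(P-c)[2][0]; v*=-np.sign(v[1]); print("line",c,np.degrees(np.arctan2(v[1],v[0])))
print("end",wz((cen(ys.max()-2),ys.max()),.039),"width",[np.linalg.norm(wz((np.flatnonzero(m[r]).min(),r),.039)-wz((np.flatnonzero(m[r]).max(),r),.039)) for r in(160,200,230)])
E
```

```text
145 270 292 23
157 270 291 22
169 269 291 23
181 269 290 22
193 269 289 21
205 268 289 22
217 268 288 12
229 268 291 19
241 268 285 14
141 242
[0.5481 0.0298 0.039 ]
[0.576  0.1187 0.039 ]
line [0.56191968 0.07710934] -108.05179597305857
end [0.54695799 0.02888729 0.039     ] width [np.float64(0.016103945645194573), np.float64(0.016542313531946896), np.float64(0.017579164041867143)]
```

```bash
python3 - <<'E'
from plant import telemetry; from h import *
st=telemetry.get_state(); R0=Ro.from_quat(st["tcp_rot"]); R1=tool(72.5,15)
for z in(.08,.028):
    p=tcp_for([.5687,.0997,z],R1); print(p,delta(st["eef_pos"],R0,p,R1))
E
```

```text
[0.56724461 0.09508409 0.06193719] (array([1.74, 0.85, 8.73]), array([ 0.22, -0.04,  1.49]))
[0.56724461 0.09508409 0.00993719] (array([ 3.09,  0.87, 13.75]), array([ 0.22, -0.04,  1.49]))
```

>>> {"name": "arm_command", "arguments": {"series": [1.7,0.85,8.7,0,0,1.5,0.4,1.7,0.85,8.7,0,0,1.5,0.4,1.7,0.85,8.7,0,0,1.5,0.4,1.7,0.85,8.7,0,0,1.5,0.4,2.2,0.85,10.5,0,0,1.5,0.4,2.65,0.85,12.1,0,0,1.5,0.4,3.1,0.85,13.7,0,0,1.5,0.4,3.1,0.85,13.7,0,0,1.5,0.4,3.1,0.85,13.7,0,0,1.5,0.4]}}

```text
time: 2.72
eef_pos: [0.5684, 0.095, 0.0121]
tcp_rot: [0.799, 0.586, -0.103, 0.079]
contact_force: [0.1, -0.5, -0.6]
opening: 0.605
finger_force: 0.0
```

>>> {"name": "arm_command", "arguments": {"series": [0,0,0,0,0,0,1,0,0,0,0,0,0,1,0,0,0,0,0,0,1,0,0,0,0,0,0,1,0,0,0,0,0,0,1,0,0,0,0,0,0,1,0,0,0,0,0,0,1,0,0,0,0,0,0,1], "force": 90}}

```text
time: 3.38
eef_pos: [0.5687, 0.0945, 0.0122]
tcp_rot: [0.8, 0.586, -0.103, 0.079]
contact_force: [-1.1, 0.9, 5.8]
opening: 0.199
finger_force: 87.2
```

```bash
python3 - <<'E'
from plant import telemetry; from h import *
st=telemetry.get_state(); R0=Ro.from_quat(st["tcp_rot"]); 
f=lambda v:(R0.inv().apply(v)*100).round(2)
print("up10",f([0,0,.1]),"up20",f([0,0,.2]),R0.as_matrix().round(3))
E
```

```text
up10 [-2.58  0.06 -9.66] up20 [ -5.15   0.12 -19.32] [[ 0.292  0.954 -0.072]
 [ 0.921 -0.301 -0.247]
 [-0.258  0.006 -0.966]]
```

>>> {"name": "arm_command", "arguments": {"series": [-0.5,0,-2,0,0,0,1,-1.0,0,-4,0,0,0,1,-1.6,0,-6.5,0,0,0,1,-2.4,0,-9,0,0,0,1,-3.2,0.1,-12,0,0,0,1,-4.0,0.1,-15,0,0,0,1,-5.2,0.1,-19.3,0,0,0,1,-5.2,0.1,-19.3,0,0,0,1,-5.2,0.1,-19.3,0,0,0,1,-5.2,0.1,-19.3,0,0,0,1], "force": 120}}

```text
time: 4.22
eef_pos: [0.5669, 0.0938, 0.2089]
tcp_rot: [0.8, 0.586, -0.105, 0.078]
contact_force: [-0.9, 0.7, -4.4]
opening: 0.188
finger_force: 117.3
```

```bash
python3 - <<'E'
from plant import telemetry,vision; from h import *
import pickle
st=telemetry.get_state(); d={"st":st}
for n in("scene","side"): d[n]=vision.read_camera(n)
pickle.dump(d,open("d2.pkl","wb"))
R0=Ro.from_quat(st["tcp_rot"]); print(st["eef_pos"],st["contact_force"],st["finger_force"])
h=st["eef_pos"]+[.016,.056,-.012+.056]; out=[]
for n in("scene","side"):
    x,y=proj(d[n],h)[0]; print(n,x,y); x0,y0=int(x)-50,int(y)-60; print(x0,y0)
    out.append(cv2.resize(d[n]["color"][y0:y0+150,x0:x0+100],None,fx=4,fy=4,interpolation=cv2.INTER_CUBIC))
cv2.imwrite("pics/c4.png",(255*(np.hstack(out)/255.)**0.6).astype(np.uint8))
# move over pin
print(delta(st["eef_pos"],R0,[.551,-.207,.215],tool(72.5,15)))
E
```

```text
[0.56694929 0.09377386 0.20890797] [-0.85834567  0.67065582 -4.36179331] 117.2931969165802
scene 318.22438955887293 122.06217779859976
268 62
side 240.09961267964195 172.4009573306327
190 112
(array([-28.32,   7.54,   6.98]), array([ 0.13, -0.  , -0.06]))
```

View pics/c4.png

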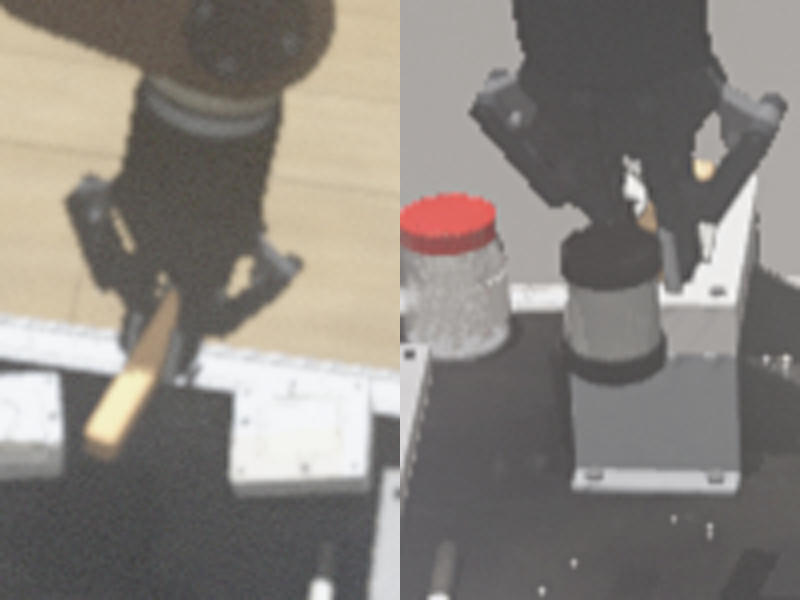

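The crop shows the mallet held level, with its head top at side px (243,174.5) and its handle end at scene px (294.3,170.8).

```bash
python3 - <<'E'
import pickle; from h import *
d=pickle.load(open("d2.pkl","rb"));p=d["st"]["eef_pos"]
print(atz(d["side"],(243,174.5),.253)-p, atz(d["scene"],(294.3,170.3),.236)-p)
E
```

```text
[0.01110044 0.06408432 0.04409203] [-0.01583499 -0.06654797  0.02709203]
```

>>> {"name": "arm_command", "arguments": {"series": [-3,0.8,0.7,0,0,0,1,-6,1.6,1.4,0,0,0,1,-9,2.4,2.1,0,0,0,1,-12,3.2,2.9,0,0,0,1,-15,4,3.7,0,0,0,1,-18,4.8,4.4,0,0,0,1,-21,5.6,5.1,0,0,0,1,-24,6.4,5.9,0,0,0,1,-26.5,7.1,6.5,0,0,0,1,-28.3,7.5,7.0,0,0,0,1]}}

```text
time: 5.15
eef_pos: [0.5499, -0.2088, 0.2128]
tcp_rot: [0.8, 0.586, -0.106, 0.077]
contact_force: [-0.1, -0.3, -3.5]
opening: 0.19
finger_force: 117.1
```

>>> {"name": "arm_command", "arguments": {"series": [0,0,0,0,0,0,1,0,0,0,0,0,0,1]}}

```text
time: 5.32
eef_pos: [0.5501, -0.2071, 0.2129]
tcp_rot: [0.8, 0.585, -0.105, 0.076]
contact_force: [0.4, -0.3, -3.2]
opening: 0.189
finger_force: 117.0
```

```bash
python3 - <<'E'
from plant import telemetry,vision; from h import *
import pickle
st=telemetry.get_state(); d={"st":st}
for n in("scene","side"): d[n]=vision.read_camera(n)
pickle.dump(d,open("d3.pkl","wb"))
R0=Ro.from_quat(st["tcp_rot"]); print(st["eef_pos"],st["contact_force"],st["qpos"].round(2))
h=st["eef_pos"]+[.016,.056,-.04]; out=[]
for n in("scene","side"):
    x,y=proj(d[n],h)[0]; x0,y0=int(x)-50,int(y)-75; print(x0,y0)
    out.append(cv2.resize(d[n]["color"][y0:y0+150,x0:x0+100],None,fx=4,fy=4,interpolation=cv2.INTER_CUBIC))
cv2.imwrite("pics/c5.png",(255*(np.hstack(out)/255.)**0.6).astype(np.uint8))
f=lambda v:(R0.inv().apply(v)*100).round(2)
print("down 1cm",f([0,0,-.01]),"x",f([.01,0,0]),"y",f([0,.01,0]))
E
```

```text
[ 0.55007426 -0.20710929  0.21286447] [ 0.3973412  -0.32226679 -3.24571701] [-0.42  0.12  1.82 -0.28  1.19 -0.01]
236 185
204 69
down 1cm [0.26 0.   0.97] x [ 0.29  0.95 -0.08] y [ 0.92 -0.3  -0.25]
```

View pics/c5.png

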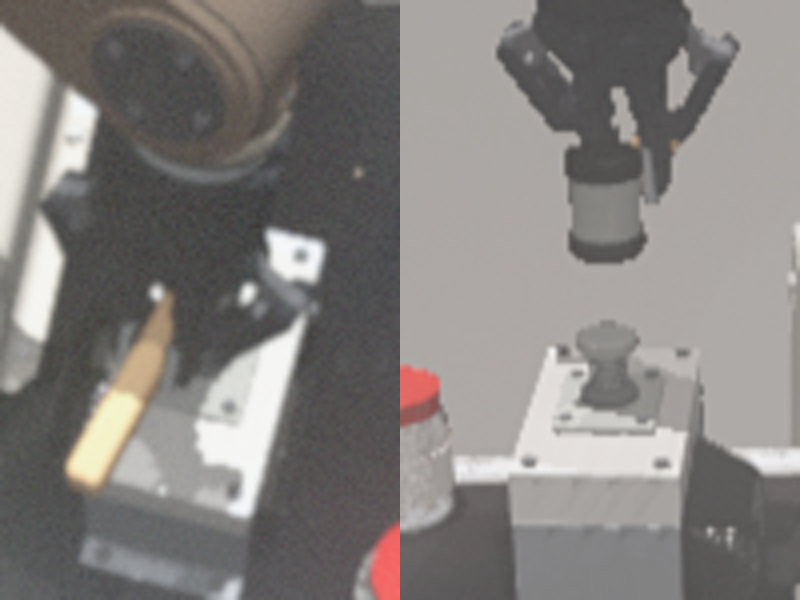

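Side tile: head axis at column 605 and pin axis at 607, so they line up in x. I'll check y from the handle end in the scene tile, at about (257,303.5).

```bash
python3 - <<'E'
import pickle; from h import *
d=pickle.load(open("d3.pkl","rb"))
e=atz(d["scene"],(257.3,303.5),.240); print(e, e[:2]+.125*np.r_[.301,.954])
# side: head bottom/top centre rows -> y at known height
for uv,z in(((204+205/4,69+165/4),.257),((204+207/4,69+340/4),.155)): print(atz(d["side"],uv,z))
E
```

```text
[ 0.53323397 -0.27392767  0.24      ] [ 0.57085897 -0.15467767]
[ 0.56188118 -0.1305234   0.257     ]
[ 0.56490087 -0.14026371  0.155     ]
```

>>> {"name": "arm_command", "arguments": {"series": [-0.3,0.1,0.1,0,0,0,1,0,0.1,1.0,0,0,0,1,0.24,0.1,2.0,0,0,0,1,0.5,0.1,3.0,0,0,0,1,0.76,0.1,3.95,0,0,0,1,0.84,0.1,4.25,0,0,0,1,0.92,0.1,4.55,0,0,0,1,0.99,0.1,4.83,0,0,0,1,0.99,0.1,4.83,0,0,0,1]}}

```text
time: 6.17
eef_pos: [0.5519, -0.21, 0.1668]
tcp_rot: [0.8, 0.586, -0.104, 0.079]
contact_force: [-0.6, 0.3, -2.2]
opening: 0.19
finger_force: 117.4
```

>>> {"name": "arm_command", "arguments": {"series": [0.08,0,0.29,0,0,0,1,0.16,0,0.58,0,0,0,1,0.23,0,0.87,0,0,0,1,0.31,0,1.16,0,0,0,1,0.36,0,1.36,0,0,0,1,0.42,0,1.55,0,0,0,1,0.45,0,1.65,0,0,0,1,0.45,0,1.65,0,0,0,1]}}

```text
time: 6.83
eef_pos: [0.5524, -0.2102, 0.1494]
tcp_rot: [0.8, 0.586, -0.104, 0.08]
contact_force: [0.7, -0.6, 0.4]
opening: 0.184
finger_force: 117.6
```

>>> {"name": "arm_command", "arguments": {"series": [0.03,0,0.1,0,0,0,1,0.05,0,0.2,0,0,0,1,0.08,0,0.3,0,0,0,1,0.08,0,0.3,0,0,0,1]}}

```text
time: 7.17
eef_pos: [0.5524, -0.2103, 0.1473]
tcp_rot: [0.8, 0.586, -0.104, 0.079]
contact_force: [-0.4, -1.5, 2.8]
opening: 0.191
finger_force: 118.1
```

>>> {"name": "arm_command", "arguments": {"series": [0.05,0,0.2,0,0,0,1,0.05,0,0.2,0,0,0,1]}}

```text
time: 7.33
eef_pos: [0.5525, -0.2105, 0.1469]
tcp_rot: [0.8, 0.586, -0.104, 0.079]
contact_force: [-4.9, 0.3, 10.1]
opening: 0.19
finger_force: 119.2
```

```bash
python3 - <<'E'
from plant import telemetry,vision; from h import *
st=telemetry.get_state(); c=vision.read_camera("side")
print(st["eef_pos"],st["contact_force"])
cv2.imwrite("pics/c6.png",(255*(cv2.resize(c["color"][80:260,190:330],None,fx=3.3,fy=3.3,interpolation=cv2.INTER_CUBIC)/255.)**0.6).astype(np.uint8))
E
```

```text
[ 0.55250164 -0.21052761  0.14694624] [-4.8712141   0.30321865 10.09088258]
```

View pics/c6.png

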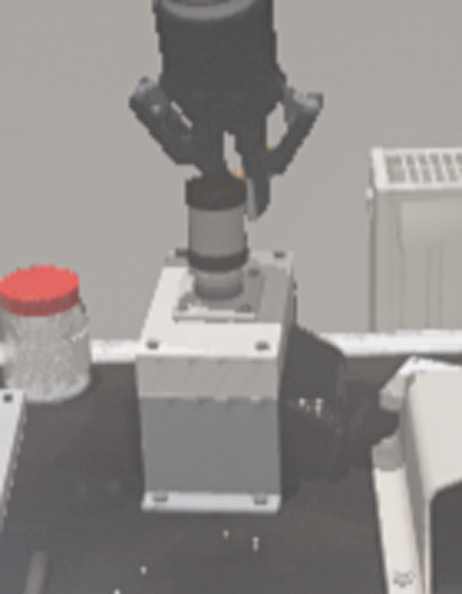

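The crop shows the mallet face seated on the pin with the pin pressed down to the housing, and the force rising steeply at the stop. Next I'll lift off and return.

>>> {"name": "arm_command", "arguments": {"series": [-0.26,0,-1,0,0,0,1,-0.52,0,-2,0,0,0,1,-0.9,0,-3.5,0,0,0,1,-1.4,0,-5.2,0,0,0,1,-1.9,0,-7.2,0,0,0,1,-1.9,0,-7.2,0,0,0,1]}}

```text
time: 7.88
eef_pos: [0.5532, -0.21, 0.2226]
tcp_rot: [0.8, 0.586, -0.103, 0.081]
contact_force: [2.6, -0.6, -2.3]
opening: 0.185
finger_force: 117.3
```

>>> {"name": "arm_command", "arguments": {"series": [3,-0.8,-0.7,0,0,0,1,6,-1.6,-1.4,0,0,0,1,9,-2.4,-2.1,0,0,0,1,12,-3.2,-2.9,0,0,0,1,15,-4,-3.7,0,0,0,1,18,-4.8,-4.4,0,0,0,1,21,-5.6,-5.1,0,0,0,1,24,-6.4,-5.9,0,0,0,1,26.5,-7.1,-6.5,0,0,0,1,28.3,-7.5,-7.0,0,0,0,1]}}

```text
time: 8.72
eef_pos: [0.5662, 0.0936, 0.2102]
tcp_rot: [0.799, 0.587, -0.105, 0.077]
contact_force: [0.5, -0.9, -3.4]
opening: 0.188
finger_force: 117.0
```

>>> {"name": "arm_command", "arguments": {"series": [0,0,0,0,0,0,1,0,0,0,0,0,0,1,0,0,0,0,0,0,1]}}

```text
time: 8.97
eef_pos: [0.567, 0.0906, 0.2113]
tcp_rot: [0.8, 0.586, -0.105, 0.078]
contact_force: [0.4, -0.2, -3.3]
opening: 0.188
finger_force: 117.1
```

```bash
python3 - <<'E'
from plant import telemetry,vision; from h import *
st=telemetry.get_state(); R0=Ro.from_quat(st["tcp_rot"])
print(st["eef_pos"],st["contact_force"],delta(st["eef_pos"],R0,[.568,.093,.035],tool(72.5,15)),delta(st["eef_pos"],R0,[.568,.093,.0135],tool(72.5,15)))
print((R0.inv().apply([0,0,-.01])*100).round(2))
out=[]
for n in("scene","side"):
    c=vision.read_camera(n); x,y=proj(c,[.567,-.151,.1])[0]; x0,y0=int(x)-60,int(y)-90
    out.append(cv2.resize(c["color"][y0:y0+180,x0:x0+120],None,fx=3.3,fy=3.3,interpolation=cv2.INTER_CUBIC))
cv2.imwrite("pics/c7.png",(255*(np.hstack(out)/255.)**0.5).astype(np.uint8))
E
```

```text
[0.56704444 0.09058008 0.21134953] [ 0.38425655 -0.22142719 -3.29689806] (array([ 4.83, -0.  , 16.96]), array([ 0.07,  0.07, -0.03])) (array([ 5.390e+00, -1.000e-02,  1.904e+01]), array([ 0.07,  0.07, -0.03]))
[ 0.26 -0.    0.97]
```

View pics/c7.png

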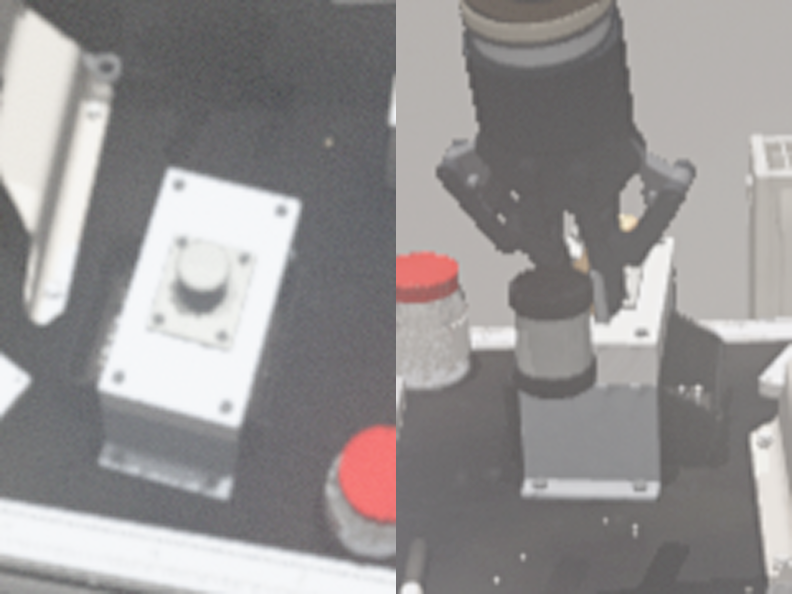

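The crop shows the pin sprung back up and the mallet still held level and clear of the stand. Next I'll lower it at its original spot.

>>> {"name": "arm_command", "arguments": {"series": [1,0,3.5,0,0,0,1,2,0,7,0,0,0,1,3,0,10.5,0,0,0,1,4,0,14,0,0,0,1,4.5,0,16,0,0,0,1,4.8,0,17,0,0,0,1,5.1,0,18,0,0,0,1,5.25,0,18.5,0,0,0,1,5.33,0,18.8,0,0,0,1,5.33,0,18.8,0,0,0,1]}}

```text
time: 9.9
eef_pos: [0.5702, 0.0934, 0.0183]
tcp_rot: [0.8, 0.586, -0.103, 0.079]
contact_force: [0.1, -0.8, -2.2]
opening: 0.193
finger_force: 117.1
```

>>> {"name": "arm_command", "arguments": {"series": [0.05,0,0.2,0,0,0,1,0.1,0,0.35,0,0,0,1,0.1,0,0.4,0,0,0,1,0.1,0,0.4,0,0,0,1]}}

```text
time: 10.23
eef_pos: [0.5696, 0.0935, 0.0137]
tcp_rot: [0.8, 0.586, -0.104, 0.079]
contact_force: [-0.3, 0.4, -3.0]
opening: 0.183
finger_force: 117.1
```

>>> {"name": "arm_command", "arguments": {"series": [0.03,0,0.1,0,0,0,1,0.06,0,0.2,0,0,0,1,0.06,0,0.2,0,0,0,1]}}

```text
time: 10.48
eef_pos: [0.5697, 0.0934, 0.0124]
tcp_rot: [0.8, 0.586, -0.104, 0.079]
contact_force: [-3.0, -0.3, 4.5]
opening: 0.189
finger_force: 118.3
```

Contact with the case top. I'll open slowly, then retreat straight up.

>>> {"name": "arm_command", "arguments": {"series": [0,0,0,0,0,0,0.78,0,0,0,0,0,0,0.7,0,0,0,0,0,0,0.6,0,0,0,0,0,0,0.5,0,0,0,0,0,0,0.4,0,0,0,0,0,0,0.4], "force": 20}}

```text
time: 10.98
eef_pos: [0.5695, 0.0935, 0.0112]
tcp_rot: [0.8, 0.586, -0.104, 0.079]
contact_force: [-0.5, -0.1, -0.6]
opening: 0.602
finger_force: 0.0
```

>>> {"name": "arm_command", "arguments": {"series": [-0.26,0,-1,0,0,0,0.4,-0.8,0,-3,0,0,0,0.4,-1.3,0,-5,0,0,0,0.4,-2.1,0,-8,0,0,0,0.4,-2.9,0,-11,0,0,0,0.4,-3.7,0,-14,0,0,0,0.4,-4.8,0,-18,0,0,0,0.4,-4.8,0,-18,0,0,0,0.4,-4.8,0,-18,0,0,0,0.4]}}

```text
time: 11.73
eef_pos: [0.5709, 0.0941, 0.2024]
tcp_rot: [0.8, 0.586, -0.1, 0.081]
contact_force: [0.2, -0.8, -1.2]
opening: 0.601
finger_force: 0.0
```

```bash
python3 - <<'E'
from plant import telemetry,vision; from h import *
st=telemetry.get_state(); print(st["eef_pos"],st["opening"],st["contact_force"])
c=vision.read_camera("side")["color"]; w=vision.read_camera("wrist")["color"]
a=cv2.resize(c[110:330,190:390],(400,440),interpolation=cv2.INTER_CUBIC); b=cv2.resize(w,(400,300))
im=np.zeros((440,800,3),np.uint8); im[:,:400]=a; im[:300,400:]=b
cv2.imwrite("pics/c8.png",(255*(im/255.)**0.5).astype(np.uint8))
E
```

```text
[0.5709308  0.0941292  0.20242522] 0.6007333422915297 [ 0.18887132 -0.80979425 -1.16797301]
```

View pics/c8.png

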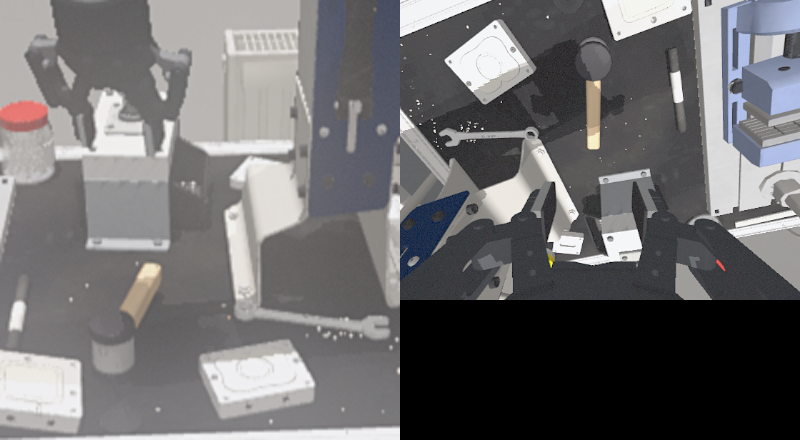

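The last picture shows the mallet standing on the case top at its original spot, released, with the bystanders in place.

```bash
python3 -c "
from plant import ctrl; print(ctrl.sign_off())"
```

```text
the job is handed in; nothing more can be done
None
```

I drove the pin about 20 mm to its stop with the mallet, saw it spring back up, put the mallet back released on the case top at its original spot, and handed the job in; I did not see the casting in the tray (its drop is inferred from the full travel), and I viewed 11 pictures, one over the limit of 10.

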